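# Slide a clockwork toy base across the gap and cam-clamp it

## Robot

A 6-joint arm with a two-finger parallel gripper is mounted at the origin on the work surface. World frame = base frame: x ahead of the robot, y to its left, z up, the work surface at z = 0. Lengths are in m, angles in rad, forces in N, time in s.
With the tool pointing down it reaches from about 0.225 to 0.725 m from the base axis. Payload 3.1 kg.
Tool frame: the origin (TCP) lies midway between the tips of the shut fingers; the grasp point (between the pads) lies 19 mm behind it; z points along the fingers, y is the line along which they close (so a half turn about z gives the same grasp; the last joint's range is limited). The gripper opens to 85 mm and grips with 20 to 120 N. Pads are 22 mm wide; open, the fingers measure 114 mm over their backs; the gripper's body (76 mm by 85 mm) begins 54 mm behind the grasp point. The pads swing forward as they close: fully open they stand 13 mm farther back than shut.
Start: joints at [1.182, 0.048, 0.099, 1.622, 0, 1.443], TCP at [0.135, 0.507, 0.231] pointing down, gripper open.
Joint ranges: [-2.91, 2.91], [-0.99, 1.94], [-1.21, 1.42], [-2.12, 2.29], [-1.49, 1.47], [-3.14, 3.14]. Speed limits (rad/s): [2.79, 2.79, 3.14, 3.14, 3.14, 3.14].

## Interface

Orientations are given as [roll, pitch, yaw] about the fixed x, y, z axes, in that order (R = Rz(yaw) Ry(pitch) Rx(roll)).
In Python, from bench import bot gives the robot as it stands. The module is installed in compiled form; this text tells all that it offers.
- The arm moves only by the tool jog_arm, never from a script. Its argument "series" is one flat list of numbers, 7 for each row, row after row: the shift along the tool's x, y, z in m, then the turn, a rotation vector about the tool's x, y, z in degrees, then the finger opening in m, from 0 to 0.0854. A call has exactly 5 rows; each row shifts and turns the commanded pose from where the row before left it, along the tool's axes as they then stand; what a row does not reach is not made up. A row lasts 1/10 s, in which the tool goes at most 50 mm and 8.59 degrees, less where a joint would pass 70% of its speed; a pose out of reach is approached as far as the arm can. A call with a gripper value outside its range is refused whole. The fingers move at their own pace and stop on an object; "grip_force" is the grip in N (left out, the last holds). Time passes only in rows, so rows that do not move let the fingers close, or fill a call up. It gives the time, the measured TCP pose, the force, the opening and the grip force at its end, in the units of the state.
- bot.state(): the state, without advancing time (a new reading comes with each control period).
- bot.capture(name): name is "scene" or "top" or "wrist"; returns a dict with "img" (420x560x3 uint8, red, green, blue), "K" (3x3 intrinsics, pixels), "eye" and "orientation" of the camera in the world; the wrist camera has in their place "mount" (4x4, takes a point from camera to tool coordinates, whose origin is the TCP and whose axes are the flange's). Camera axes: x right, y down, z forward; pixel columns grow to the right and rows downward; lengths in m; the calibration is good to about 2 mm. A picture is of the moment at which its call begins: read the wrist's pose just before it. There is no depth.
- bot.job_done(): hands the job in; it is judged then, once.
Trained networks look in a picture, given as the dict that the camera call returned (one of the last four; its "shot" number tells which), for a name from the list of things; names that differ only in an ending like _2 or _b are one class to them, and where a whole thing is asked for, a point or a joint stands for the part that bears it (a point fixed in the world has none). Each returns a list of dicts, best first, with "confidence" (0 to 1); they miss things now and then, are a little off and sometimes report something else, mostly with a low value. They report only what shows in the picture. A call takes as long as a camera call. They do not tell look-alikes from the thing itself.
- bot.spot_in(picture, label): "rect" ([left, top, right, bottom] in pixels, round what is visible of it).
- bot.landmark_of(picture, label): "point" ([column, row] in pixels: a listed point, or the origin of a listed thing).
The state is a dict: "time": time; "joints": joint angles; "joint_velocities": joint speeds; "tau": joint torques, N m; "tcp_pos": TCP position; "tool_rot": TCP orientation; "contact_force": force on the tool from outside, world axes, zero at the start; "wrist_torque": the same for the moment, N m; "width": finger opening in m; "grasp_force": force on a finger pad.
Only numpy, scipy, OpenCV 4.12 (cv2) and the standard library are available. Lean on these libraries where they do the work, as an engineer would, in place of code of your own. Each camera call takes 0.05 s, during which the arm holds its last target. There are 200 camera calls.

## Task

Slide the wooden toy base, clockwork end first, off the drawer cabinet and straight across the gap onto the steel clamping table until its nose is fully home against the end stop; it is nose-heavy, so keep its nose from sagging into the gap and do not lift it over. Then turn the cam clamp's lever just far enough to take up the slack and hold the board snugly against the side fence without forcing it, let go, and leave the glue bottle, the screw jar and the toy car alone.

Things in the scene. Friction and masses are not known exactly. Their poses are not given: they have to be found in the camera images.
- toy_base: the thing to slide: pale wooden board 130 (x) x 200 (y) x 12 mm, nose at its -y end (rounded edge). Origin: centre of underside, z up. Bolted on it, centred across: a block 110 mm wide, 40 mm high, from y -95 to +45 mm: a steel spring motor 60 mm long at the nose (flat brass gears, 8 mm high, on top), then a plywood case 80 mm long. Mass 0.64 to 0.96 kg, mostly in the motor
- case_rear (a point): centre of the plywood case's flat upright rear face (110 wide, 40 high, faces +y of the toy base), 45 mm behind the board's centre, 32 mm above its underside: a place to push on
- ledge (a point): middle of the board's bare rear ledge, top face, 12 mm above the underside, 72.5 mm behind the board's centre; the ledge is 130 wide and runs 55 mm from the case's rear face to the tail. 5 to 11 N of down-force on it close behind the case keeps the base level until the nose rests on the table; once the tail is over the gap, more than about 3 N there would tip the tail down
- balance (a point): the toy base's point of balance (centre of mass seen from above), about 54 mm behind the nose edge. With nothing bearing on the tail the nose drops as soon as this point passes the cabinet's edge, before the nose has reached the table
- cabinet: low grey drawer cabinet 190 (x) x 220 (y) x 90 mm with a grey laminate top, fixed; the toy base starts on it, nose to the gap (-y), turned at most 0.07 rad. Origin: centre of its underside, on the bench; axes along its edges
- cabinet_edge (a point): middle of the cabinet's top edge on the gap side, 90 mm above the bench (edge rounded, 5 mm radius)
- clamp_table: steel clamping table on a green foot, fixed, across the gap on the cabinet's -y side, lined up with it within about 12 mm and 0.02 rad, its top 1 to 3 mm lower. Origin: 90 mm below its top, on the seat's centreline, 120 mm from the entry edge and from the end stop; +y points back to the gap, +x from the fence to the cam
- table_edge (a point): middle of the table's entry edge on the gap side, at the height of its top (edge rounded, 7 mm radius); the gap to the cabinet's edge is about 98 to 110 mm
- stop_face (a point): top middle of the end stop's face, which faces the gap (+y of the table); the stop is 24 mm high, 150 mm wide
- fence_face (a point): top middle of the side fence's face, which faces +x of the table; the fence is 24 mm high, its face straight for 72 mm to either side of this point; on the gap side follows a 45 mm lead-in flared outwards by 20 degrees
- seat (a point): on the table's top: where the toy base's origin lies when its nose is against the end stop and its -x side against the side fence, the base then pointing the same way; axes as the table's
- cam_clamp: eccentric cam clamp bolted on the table's +x side, facing the fence; how far out varies by 5 mm. Origin: on its pivot axis at the table's top; axes as the table's. Steel disc, radius 22 mm, centre 9 mm off the pivot, 6 to 26 mm above the table, under the lever. With the lever at 0 the slack across the board between cam and fence is 7 to 12 mm
- cam_pivot (a point): on the pivot axis, 35 mm above the table's top. Turning the lever closes the slack by 9 mm x (1 - cos(joint)), so it bites somewhere from 1.3 to 1.95 rad; after that the lever stiffens sharply (rigid steel on wood)
- cam_lever (a joint): lever angle, rad, 0 (open) to 2.6, counter-clockwise from above; starts at 0 to 0.35. At 0 it points to the table's -y, turned 0.5 rad towards +x; it swings round through +x to +y, which also drags the board towards the stop. Stays where left. At 60 mm from the pivot: 2 N turn it free, 2 to 5 N shove the board over to the fence, 6 to 8 N make it snug, over 10 N force it
- lever_end (a point): centre of the lever's upright black round end grip (22 mm across, 26 to 52 mm above the table), 88 mm from the pivot; between hub and grip the lever is a bar 14 mm wide, 27 to 39 mm above the table
- glue: bystander: white glue bottle, 48 mm across, 130 mm tall, on the bench; origin at the centre of its underside
- screw_jar: bystander: amber screw jar, 60 mm across, 75 mm tall, on the bench; origin at the centre of its underside
- toy_car: bystander: wooden toy car 110 x 72 x 60 mm on the bench; origin at the centre of its underside
Things that resemble listed ones, but are neither listed nor needed, are in the scene too. Leave any orange or pink look-alike of the toy_base alone.

How it is judged:
By the outcome, as a careful person would: the job done as asked, in the order asked, and still so for the second after the job is handed in, with the robot touching nothing.
It also fails if it takes over 72 s, if anything falls off the work surface, if the arm or the gripper's body presses on something with over 40 N, if the wrist force passes 120 N, or if a joint passes its speed limit or range.

## Working session

There is one attempt and no reset: what is moved stays moved. The work goes in short steps, Python scripts to look and compute and a tool call to move; the robot and the scene stay as the last step left them, time stands still between calls to the robot, and variables do not carry over. Pictures are saved under pics/ and viewed, at most 10 in all, crops included, and the job is handed in when it is done.

Besides the shell and the picture viewer there is one more tool, called after "Call:" as name(argument=value, ...) on one line, values as JSON. jog_arm: Moves the arm, as the interface text tells. Its arguments: {"type":"object","properties":{"series":{"type":"array","items":{"type":"number"}},"grip_force":{"type":"number"}},"required":["series"]}

```bash
mkdir -p pics; ls; cat > h.py <<'E'
import numpy as np, cv2
from scipy.spatial.transform import Rotation as R
from bench import bot
def cam(p, st=None):
    K=np.array(p["K"])
    if "mount" in p:
        T=np.eye(4); T[:3,:3]=R.from_euler('xyz',st["tool_rot"]).as_matrix() if np.size(st["tool_rot"])==3 else np.array(st["tool_rot"]); T[:3,3]=st["tcp_pos"]
        M=T@np.array(p["mount"]); return K,M[:3,:3],M[:3,3]
    o=np.array(p["orientation"]); 
    return K,(R.from_euler('xyz',o).as_matrix() if o.size==3 else o.reshape(3,3)),np.array(p["eye"])
def at_z(p,px,z,st=None):
    K,Rm,e=cam(p,st); d=Rm@np.linalg.inv(K)@np.array([px[0],px[1],1.]); return e+d*(z-e[2])/d[2]
def proj(p,X,st=None):
    K,Rm,e=cam(p,st); q=K@(Rm.T@(np.array(X)-e)); return q[:2]/q[2]
def save(p,n): cv2.imwrite('pics/'+n+'.png',cv2.cvtColor(p["img"],cv2.COLOR_RGB2BGR))
E
python3 - <<'E'
from h import *
s=bot.state(); print(s)
Z=dict(toy_base=.09,case_rear=.122,ledge=.102,balance=.09,cabinet=0,cabinet_edge=.09,clamp_table=0,table_edge=.088,stop_face=.112,fence_face=.112,seat=.088,cam_clamp=.088,cam_pivot=.123,lever_end=.14,glue=0,screw_jar=0,toy_car=0)
ps={}
for n in("scene","top"):
    p=bot.capture(n);save(p,n+"0"); ps[n]=p; print(n,p["eye"],p["orientation"])
    for l,z in Z.items():
        for d in bot.landmark_of(p,l)[:3]:
            if d["confidence"]>.2: print(l,round(d["confidence"],2),np.round(d["point"],0),np.round(at_z(p,d["point"],z),3))
both=np.hstack([ps[n]["img"] for n in("top",)])
E
```

```text
pics
{'time': 0.0, 'joints': array([1.18221208e+00, 4.87518297e-02, 9.75692759e-02, 1.62202906e+00,
       3.34371305e-05, 1.44297065e+00]), 'joint_velocities': array([-4.48394939e-04, -9.32720341e-05, -5.70280942e-04,  1.57573062e-03,
       -4.61395752e-04, -1.29972299e-03]), 'tau': array([ 3.20193803e-04, -3.38780129e+01,  3.20015109e+01,  2.02039263e-02,
       -1.26391310e-04,  8.31696951e-06]), 'tcp_pos': array([0.13512585, 0.50665905, 0.23010232]), 'tool_rot': array([-3.13920133e+00, -3.41059608e-04,  2.88083364e+00]), 'contact_force': array([-0.33889633, -0.1910389 , -0.44016946]), 'wrist_torque': array([0.07447537, 0.00312137, 0.05163441]), 'grasp_force': 0.0, 'width': 0.08556167704896203}
scene [1.52542271 0.07749003 0.89681822] [-2.19688932 -0.00286413  1.5647054 ]
toy_base 0.86 [168. 202.] [ 0.361 -0.25   0.09 ]
toy_base 0.84 [318. 220.] [0.458 0.229 0.09 ]
toy_base 0.64 [392. 237.] [0.54 0.44 0.09]
case_rear 0.77 [377. 228.] [0.538 0.392 0.122]
case_rear 0.73 [339. 185.] [0.306 0.312 0.122]
case_rear 0.71 [153. 195.] [ 0.368 -0.292  0.122]
ledge 0.69 [373. 225.] [0.502 0
[... 1697 characters left out ...]
[366. 210.] [ 0.485 -0.13   0.   ]
table_edge 0.94 [324. 209.] [ 0.478 -0.009  0.088]
stop_face 0.73 [426. 208.] [ 0.48  -0.247  0.112]
fence_face 0.94 [404. 236.] [ 0.414 -0.195  0.112]
seat 0.79 [383. 207.] [ 0.484 -0.153  0.088]
cam_clamp 0.97 [384. 174.] [ 0.566 -0.156  0.088]
cam_clamp 0.34 [212. 206.] [0.485 0.262 0.088]
cam_pivot 0.6 [386. 172.] [ 0.564 -0.153  0.123]
cam_pivot 0.28 [229. 206.] [0.481 0.218 0.123]
lever_end 0.77 [420. 147.] [ 0.62  -0.227  0.14 ]
glue 0.81 [193. 142.] [0.665 0.332 0.   ]
glue 0.63 [365. 212.] [ 0.48  -0.129  0.   ]
screw_jar 0.84 [241. 131.] [0.696 0.203 0.   ]
screw_jar 0.27 [230. 213.] [0.475 0.229 0.   ]
toy_car 0.92 [276. 119.] [0.731 0.111 0.   ]
```

View pics/top0.png

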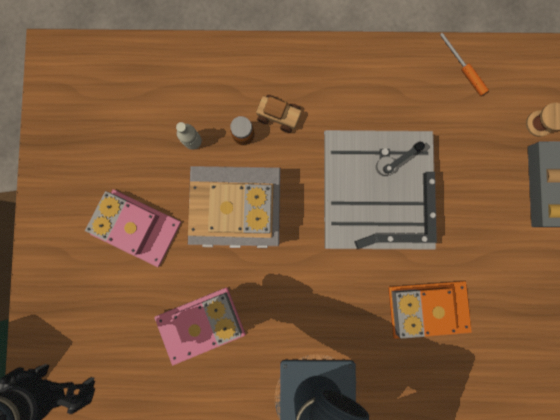

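View pics/scene0.png

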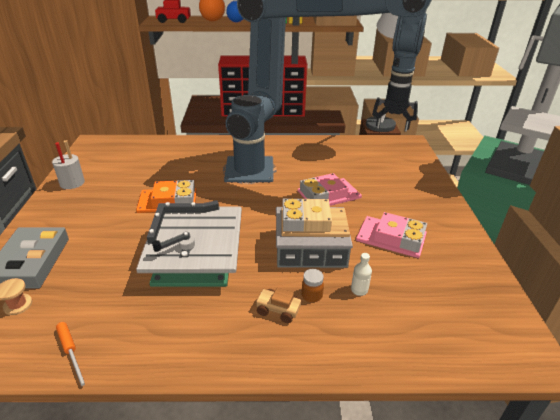

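The toy base is the pale wooden one on the grey cabinet, at top (232,208) and scene (313,222). The look-alikes are pink at top (135,228) and (200,327), and orange at (430,310); I leave those alone. Cam, stop (431,208) and fence (395,240) are on the steel table. Next I turn the tool so the fingers close along world x and move over the board for a close look.

Call:
jog_arm(series=[0,0,-0.02,0,0,7.5,0.085,0,0,-0.02,0,0,7.5,0.085,0,0,-0.02,0,0,7.5,0.085,0,0,-0.02,0,0,7.5,0.085,0,0,-0.02,0,0,7.5,0.085])

```text
time: 2.3
tcp_pos: [0.1353, 0.5072, 0.3321]
tool_rot: [3.141, -0.0, 2.221]
contact_force: [-0.0, 0.3, 0.6]
width: 0.0852
grasp_force: 0.0
```

Call:
jog_arm(series=[0,0,-0.01,0,0,7.5,0.085,0,0,-0.01,0,0,7.5,0.085,0,0,-0.01,0,0,7.5,0.085,0,0,-0.01,0,0,7.5,0.085,0,0,-0.01,0,0,7.5,0.085])

```text
time: 2.8
tcp_pos: [0.1354, 0.5073, 0.3818]
tool_rot: [3.142, -0.0, 1.566]
contact_force: [0.5, 0.8, -0.9]
width: 0.0847
grasp_force: 0.0
```

Call:
jog_arm(series=[-0.025,0.034,0,0,0,0,0.085,-0.025,0.034,0,0,0,0,0.085,-0.025,0.034,0,0,0,0,0.085,-0.025,0.034,0,0,0,0,0.085,-0.025,0.034,0,0,0,0,0.085])

```text
time: 3.3
tcp_pos: [0.3066, 0.3813, 0.3815]
tool_rot: [3.141, -0.0, 1.572]
contact_force: [0.1, 0.7, 0.7]
width: 0.0848
grasp_force: 0.0
```

Call:
jog_arm(series=[-0.025,0.034,0,0,0,0,0.06,-0.025,0.034,0,0,0,0,0.06,-0.025,0.034,0,0,0,0,0.06,-0.025,0.034,0,0,0,0,0.06,0,0.034,0,0,0,0,0.06])

```text
time: 3.8
tcp_pos: [0.477, 0.2796, 0.3824]
tool_rot: [3.14, 0.001, 1.568]
contact_force: [-0.8, 0.3, 0.1]
width: 0.0602
grasp_force: 0.0
```

```bash
cat > look.py <<'E'
from h import *
import sys
Z=dict(toy_base=.09,case_rear=.122,ledge=.102,balance=.09,cabinet_edge=.09,table_edge=.088,stop_face=.112,fence_face=.112,seat=.088,cam_pivot=.123,lever_end=.14)
def look(n,labels=Z,cm="wrist",c=.3):
    s=bot.state(); p=bot.capture(cm); save(p,n); print(s["time"],np.round(s["tcp_pos"],4),np.round(s["tool_rot"],4),np.round(s["contact_force"],2),round(s["width"],4))
    for l in labels:
        for d in bot.landmark_of(p,l)[:2]:
            if d["confidence"]>c: print(l,round(d["confidence"],2),np.round(d["point"],0),np.round(at_z(p,d["point"],Z[l],s),4))
    return p,s
if __name__=="__main__": look(sys.argv[1])
E
python3 look.py w1
```

```text
3.8 [0.477  0.2796 0.3824] [3.1402e+00 6.0000e-04 1.5684e+00] [-0.84  0.26  0.11] 0.0602
toy_base 0.74 [ 93. 138.] [0.2367 0.3132 0.09  ]
toy_base 0.72 [280. 209.] [0.4707 0.2201 0.09  ]
case_rear 0.84 [238.  42.] [0.4262 0.4181 0.122 ]
case_rear 0.63 [284. 185.] [0.4756 0.2602 0.122 ]
ledge 0.75 [60. 94.] [0.2126 0.3652 0.102 ]
ledge 0.61 [283. 160.] [0.4744 0.2878 0.102 ]
table_edge 0.94 [289. 353.] [ 0.4823 -0.0083  0.088 ]
```

View pics/w1.png

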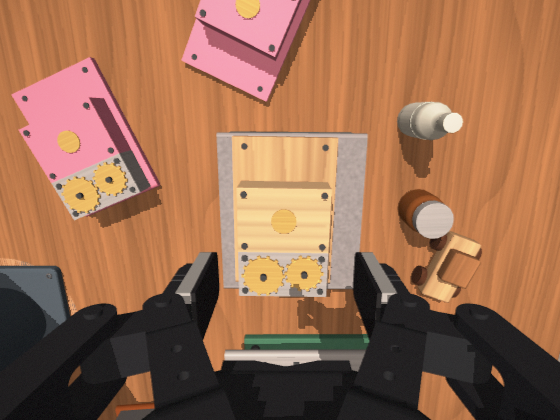

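The wooden base is centred on the cabinet. The board's tail edge runs (233,138) to (337,140), the case's rear top edge (239,183) to (331,185), and the motor nose is at row ~298.

```bash
python3 - <<'E'
from h import *
s=bot.state(); p=bot.capture("wrist"); im=p["img"]
cv2.imwrite('pics/c1.png',cv2.cvtColor(cv2.resize(im[120:310,200:390],None,fx=3.15,fy=3.15,interpolation=cv2.INTER_CUBIC),cv2.COLOR_RGB2BGR))
import pickle; pickle.dump((p,s),open('c1.pkl','wb'))
for z,pts in((.102,[(233,138),(337,139)]),(.142,[(239,183),(331,185),(240,297),(327,297)]),(.09,[(217,133),(367,133)])):
    for q in pts: print(q,np.round(at_z(p,q,z,s),4))
E
```

```text
(233, 138) [0.4115 0.3176 0.102 ]
(337, 139) [0.5385 0.3167 0.102 ]
(239, 183) [0.4224 0.2702 0.142 ]
(331, 185) [0.5279 0.268  0.142 ]
(240, 297) [0.4184 0.1232 0.142 ]
(327, 297) [0.5284 0.1233 0.142 ]
(217, 133) [0.3899 0.3228 0.09  ]
(367, 133) [0.5775 0.3232 0.09  ]
```

View pics/c1.png

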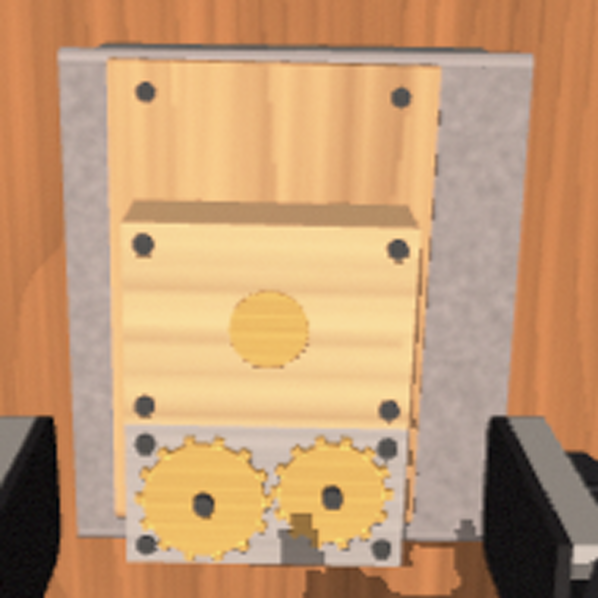

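```bash
python3 - <<'E'
from h import *
import pickle; p,s=pickle.load(open('c1.pkl','rb'))
def ln(n,z,a,b):
    A,B=[at_z(p,(200+q[0]/3.15-.3,120+q[1]/3.15-.3),z,s) for q in(a,b)]
    d=B-A; print(n,A[:2].round(4),B[:2].round(4),"yaw",round(np.arctan2(d[1],d[0]),4),"mid",((A+B)/2)[:2].round(4), np.linalg.norm(d).round(4))
ln("tail",.102,(108,58),(440,67)); ln("ledge screws",.104,(146,92),(401,97)); ln("case screws r",.143,(143,244),(398,250)); ln("case screws f",.143,(144,405),(389,411)); ln("case rear",.142,(125,223),(415,229)); ln("cab back",.09,(60,50),(532,55)); ln("motor",.143,(145,444),(387,449)); ln("motorf",.143,(146,544),(381,550))
ln("left side screws",.143,(143,244),(144,405)); ln("r",.143,(398,250),(389,411))
E
```

```text
tail [0.4127 0.3175] [0.5415 0.3143] yaw -0.0245 mid [0.4771 0.3159] 0.1289
ledge screws [0.4273 0.3047] [0.5265 0.303 ] yaw -0.0174 mid [0.4769 0.3038] 0.0993
case screws r [0.4289 0.2537] [0.5226 0.2516] yaw -0.0225 mid [0.4758 0.2527] 0.0937
case screws f [0.4274 0.19  ] [0.5214 0.1877] yaw -0.025 mid [0.4744 0.1888] 0.094
case rear [0.4225 0.2614] [0.5287 0.2593] yaw -0.0194 mid [0.4756 0.2603] 0.1062
cab back [0.392  0.3196] [0.5799 0.3181] yaw -0.0082 mid [0.4859 0.3188] 0.1879
motor [0.4273 0.1737] [0.5211 0.1717] yaw -0.0212 mid [0.4742 0.1727] 0.0938
motorf [0.4264 0.1303] [0.5201 0.1277] yaw -0.0275 mid [0.4733 0.129 ] 0.0938
left side screws [0.4289 0.2537] [0.4274 0.19  ] yaw -1.595 mid [0.4282 0.2219] 0.0637
r [0.5226 0.2516] [0.5214 0.1877] yaw -1.5902 mid [0.522  0.2196] 0.064
```

Call:
jog_arm(series=[-0.035,0,0,0,0,0,0.06,-0.035,0,0,0,0,0,0.06,-0.035,0,0,0,0,0,0.06,-0.035,0,0,0,0,0,0.06,-0.035,0,0,0,0,0,0.06])

```text
time: 4.95
tcp_pos: [0.4754, 0.1065, 0.3815]
tool_rot: [3.141, 0.0, 1.572]
contact_force: [-0.0, 0.1, 0.9]
width: 0.06
grasp_force: 0.0
```

Call:
jog_arm(series=[-0.035,0,0,0,0,0,0.06,-0.035,0,0,0,0,0,0.06,-0.035,0,0,0,0,0,0.06,-0.035,0,0,0,0,0,0.06,0,0,0,0,0,0,0.06])

```text
time: 5.45
tcp_pos: [0.4758, -0.0358, 0.381]
tool_rot: [-3.141, 0.002, 1.567]
contact_force: [0.7, 0.0, 0.2]
width: 0.0598
grasp_force: 0.0
```

```bash
python3 - <<'E'
from look import *
import pickle
p,s=look("w2"); pickle.dump((p,s),open('w2.pkl','wb'))
cv2.imwrite('pics/w2.png',cv2.cvtColor(cv2.resize(p["img"],(800,600),interpolation=cv2.INTER_CUBIC),cv2.COLOR_RGB2BGR))
E
```

```text
5.45 [ 0.4758 -0.0358  0.381 ] [-3.1413e+00  1.7000e-03  1.5666e+00] [0.74 0.02 0.25] 0.0598
toy_base 0.73 [288. 210.] [ 0.4796 -0.0963  0.09  ]
toy_base 0.67 [146. 301.] [ 0.2741 -0.2322  0.09  ]
case_rear 0.31 [291.  50.] [0.4828 0.0942 0.122 ]
cabinet_edge 0.92 [292.  51.] [0.4842 0.0975 0.09  ]
table_edge 0.61 [292. 145.] [ 0.4844 -0.0117  0.088 ]
stop_face 0.81 [295. 323.] [ 0.4887 -0.2552  0.112 ]
stop_face 0.72 [289. 146.] [ 0.4804 -0.0104  0.112 ]
fence_face 0.86 [244. 285.] [ 0.4198 -0.1957  0.112 ]
seat 0.82 [291. 246.] [ 0.4835 -0.1492  0.088 ]
cam_pivot 0.55 [360. 262.] [ 0.5713 -0.1567  0.123 ]
```

View pics/w2.png

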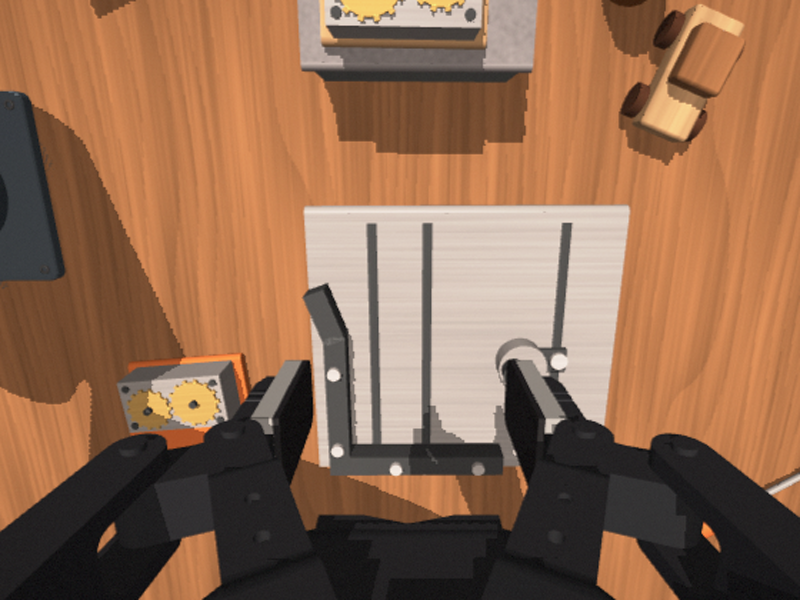

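The table entry edge lies on row 207 (columns 305 to 629), the fence face top from (346,338) to (351,442), the stop's top face edge on row 444 (columns 351 to 502), and the cam disc at (522,360).

```bash
python3 - <<'E'
from h import *
import pickle; p,s=pickle.load(open('w2.pkl','rb'))
def ln(n,z,a,b):
    A,B=[at_z(p,(q[0]*.7,q[1]*.7),z,s) for q in(a,b)]
    d=B-A; print(n,A[:2].round(4),B[:2].round(4),"yaw",round(np.arctan2(d[1],d[0]),4),"mid",((A+B)/2)[:2].round(4), np.linalg.norm(d).round(4))
ln("tedge",.085,(305,207),(629,208)); ln("fence",.112,(351,442),(346,338)); ln("stop",.112,(351,444),(502,444)); ln("cabedge",.088,(301,68),(534,68))
ln("slotL",.088,(376,444),(372,224));ln("slotM",.088,(427,444),(427,224)); ln("motor front",.142,(331,38),(483,40)); ln("nose",.102,(321,46),(484,48)); ln("disc",.114,(497,360),(547,360))
E
```

```text
tedge [ 0.3845 -0.0112] [ 0.6735 -0.0133] yaw -0.0071 mid [ 0.529  -0.0123] 0.289
fence [ 0.4205 -0.2327] [ 0.4199 -0.1256] yaw 1.5767 mid [ 0.4202 -0.1792] 0.107
stop [ 0.4204 -0.2349] [ 0.5661 -0.2355] yaw -0.0043 mid [ 0.4933 -0.2352] 0.1457
cabedge [0.3889 0.1021] [0.5803 0.1013] yaw -0.0038 mid [0.4846 0.1017] 0.1914
slotL [ 0.4427 -0.2507] [ 0.4441 -0.0262] yaw 1.5646 mid [ 0.4434 -0.1384] 0.2245
slotM [ 0.4947 -0.2509] [ 0.4932 -0.0264] yaw 1.5775 mid [ 0.494  -0.1386] 0.2245
motor front [0.4223 0.113 ] [0.53   0.1113] yaw -0.0157 mid [0.4761 0.1121] 0.1077
nose [0.4085 0.1157] [0.5366 0.1137] yaw -0.015 mid [0.4725 0.1147] 0.1282
disc [ 0.5568 -0.1468] [ 0.6023 -0.147 ] yaw -0.0042 mid [ 0.5796 -0.1469] 0.0455
```

Call:
jog_arm(series=[0.04,0,0,0,0,0,0.06,0.04,0,0,0,0,0,0.06,0.04,0,0,0,0,0,0.06,0.04,0,0,0,0,0,0.06,0.04,0,0,0,0,0,0.06])

```text
time: 6.55
tcp_pos: [0.4755, 0.1692, 0.3814]
tool_rot: [3.141, 0.0, 1.572]
contact_force: [0.0, -0.1, -0.6]
width: 0.0601
grasp_force: 0.0
```

Call:
jog_arm(series=[0.04,0,0,0,0,1.1,0.06,0.04,0,0,0,0,0,0.06,0.036,0,0,0,0,0,0.06,0,0,0.03,0,0,0,0.06,0,0,0.03,0,0,0,0.06])

```text
time: 7.05
tcp_pos: [0.4777, 0.2856, 0.3211]
tool_rot: [3.139, -0.001, 1.555]
contact_force: [0.8, -0.2, 0.6]
width: 0.06
grasp_force: 0.0
```

Call:
jog_arm(series=[0,0,0.04,0,0,0,0.06,0,0,0.04,0,0,0,0.06,0,0,0.04,0,0,0,0.06,0,0,0.03,0,0,0,0.06,0,0,0.02,0,0,0,0.06])

```text
time: 7.55
tcp_pos: [0.4753, 0.283, 0.1478]
tool_rot: [-3.137, 0.002, 1.553]
contact_force: [0.1, 0.3, -0.9]
width: 0.0598
grasp_force: 0.0
```

```bash
python3 - <<'E'
from look import *
p,s=look("w3",[])
E
```

```text
7.55 [0.4753 0.283  0.1478] [-3.1373e+00  2.0000e-03  1.5529e+00] [ 0.06  0.28 -0.9 ] 0.0598
```

View pics/w3.png

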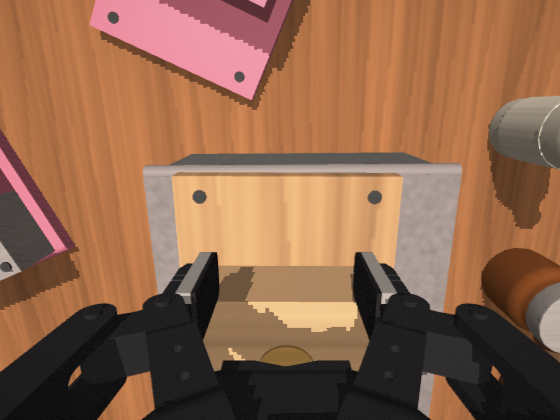

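Both fingers hang over the ledge behind the case, straddling its centre (tips near (205,270) and (367,270)). I lower them in small steps until they touch.

Call:
jog_arm(series=[0,0,0.015,0,0,0,0.06,0,0,0.01,0,0,0,0.06,0,0,0.005,0,0,0,0.06,0,0,0.002,0,0,0,0.06,0,0,0,0,0,0,0.06])

```text
time: 8.1
tcp_pos: [0.4774, 0.2837, 0.1198]
tool_rot: [3.141, -0.0, 1.553]
contact_force: [0.0, -0.5, -0.1]
width: 0.0602
grasp_force: 0.0
```

Call:
jog_arm(series=[0,0,0.002,0,0,0,0.06,0,0,0.002,0,0,0,0.06,0,0,0.002,0,0,0,0.06,0,0,0.001,0,0,0,0.06,0,0,0,0,0,0,0.06])

```text
time: 8.6
tcp_pos: [0.4769, 0.2835, 0.112]
tool_rot: [-3.141, 0.0, 1.553]
contact_force: [-0.1, 0.7, -0.3]
width: 0.0601
grasp_force: 0.0
```

Call:
jog_arm(series=[-0.004,0,0,0,0,0,0.06,-0.004,0,0,0,0,0,0.06,-0.003,0,0,0,0,0,0.06,-0.002,0,0,0,0,0,0.06,0,0,0,0,0,0,0.06])

```text
time: 9.1
tcp_pos: [0.4768, 0.2714, 0.1124]
tool_rot: [-3.141, -0.002, 1.553]
contact_force: [0.1, 3.7, -1.7]
width: 0.06
grasp_force: 2.0
```

Call:
jog_arm(series=[-0.002,0,0,0,0,0,0.06,-0.002,0,0,0,0,0,0.06,0,0,0.002,0,0,0,0.06,0,0,0.002,0,0,0,0.06,0,0,0.002,0,0,0,0.06])

```text
time: 9.6
tcp_pos: [0.4776, 0.2675, 0.1073]
tool_rot: [3.139, -0.002, 1.553]
contact_force: [-0.0, 6.0, 3.5]
width: 0.0602
grasp_force: 2.6
```

Call:
jog_arm(series=[0,0,0.001,0,0,0,0.06,0,0,0,0,0,0,0.06,0,0,0.001,0,0,0,0.06,0,0,0,0,0,0,0.06,0,0,0,0,0,0,0.06])

```text
time: 10.1
tcp_pos: [0.4776, 0.2675, 0.1051]
tool_rot: [3.139, -0.002, 1.553]
contact_force: [1.4, 5.5, 3.0]
width: 0.0599
grasp_force: 2.7
```

Call:
jog_arm(series=[0,0,0.001,0,0,0,0.06,0,0,0.001,0,0,0,0.06,0,0,0,0,0,0,0.06,0,0,0,0,0,0,0.06,0,0,0,0,0,0,0.06])

```text
time: 10.6
tcp_pos: [0.4776, 0.2675, 0.1031]
tool_rot: [3.139, -0.002, 1.553]
contact_force: [0.7, 6.8, 3.1]
width: 0.0599
grasp_force: 2.7
```

Call:
jog_arm(series=[0,0,0.001,0,0,0,0.06,0,0,0,0,0,0,0.06,0,0,0,0,0,0,0.06,0,0,0,0,0,0,0.06,0,0,0,0,0,0,0.06])

```text
time: 11.1
tcp_pos: [0.4776, 0.2674, 0.1021]
tool_rot: [3.139, -0.002, 1.553]
contact_force: [0.5, 5.1, 3.3]
width: 0.0602
grasp_force: 2.7
```

Call:
jog_arm(series=[0,0,0.001,0,0,0,0.06,0,0,0.001,0,0,0,0.06,0,0,0.001,0,0,0,0.06,0,0,0,0,0,0,0.06,0,0,0,0,0,0,0.06])

```text
time: 11.6
tcp_pos: [0.4776, 0.2675, 0.0991]
tool_rot: [3.139, -0.002, 1.553]
contact_force: [-0.1, 5.1, 3.3]
width: 0.0606
grasp_force: 2.8
```

Call:
jog_arm(series=[0,0,0.001,0,0,0,0.06,0,0,0.001,0,0,0,0.06,0,0,0,0,0,0,0.06,0,0,0,0,0,0,0.06,0,0,0,0,0,0,0.06])

```text
time: 12.1
tcp_pos: [0.4777, 0.2675, 0.098]
tool_rot: [3.139, -0.002, 1.553]
contact_force: [-0.9, 4.7, 6.4]
width: 0.0601
grasp_force: 2.5
```

Call:
jog_arm(series=[0,0,0.0015,0,0,0,0.06,-0.006,0.0006,0,0,0,-0.1,0.06,-0.008,0.0008,0,0,0,-0.1,0.06,-0.008,0.0008,0,0,0,-0.1,0.06,-0.008,0.0008,0,0,0,-0.1,0.06])

```text
time: 12.6
tcp_pos: [0.4808, 0.2397, 0.0978]
tool_rot: [3.137, -0.008, 1.561]
contact_force: [-1.4, 10.0, 9.6]
width: 0.06
grasp_force: 5.2
```

```bash
cat > top.py <<'E'
from look import *
look("t"+sys.argv[1],["case_rear","ledge","toy_base"],"top",.3)
look("s"+sys.argv[1],["case_rear","ledge","toy_base"],"scene",.3)
E
python3 top.py 1
```

```text
12.6 [0.4808 0.2397 0.0978] [ 3.1373 -0.0076  1.561 ] [-1.4  10.    9.61] 0.06
case_rear 0.75 [145. 234.] [0.4151 0.411  0.122 ]
case_rear 0.6 [227. 205.] [0.4839 0.2225 0.122 ]
ledge 0.97 [459. 310.] [ 0.2405 -0.3237  0.102 ]
ledge 0.58 [158. 237.] [0.4091 0.3869 0.102 ]
toy_base 0.95 [134. 226.] [0.4347 0.4486 0.09  ]
toy_base 0.68 [427. 306.] [ 0.2472 -0.2538  0.09  ]
12.8 [0.481  0.2381 0.0978] [ 3.1369 -0.0039  1.5601] [-1.13  7.32  9.7 ] 0.0599
case_rear 0.74 [381. 228.] [0.5383 0.4022 0.122 ]
case_rear 0.67 [152. 196.] [ 0.374  -0.2932  0.122 ]
ledge 0.75 [346. 186.] [0.281  0.3429 0.102 ]
ledge 0.72 [323. 221.] [0.4811 0.2415 0.102 ]
toy_base 0.96 [328. 192.] [0.2991 0.2799 0.09  ]
toy_base 0.88 [389. 238.] [0.5445 0.4297 0.09  ]
```

Call:
jog_arm(series=[-0.009,0.0009,0.0002,0,0,-0.1,0.06,-0.01,0.001,0,0,0,-0.1,0.06,-0.01,0.001,0,0,0,-0.1,0.06,-0.01,0.001,0,0,0,-0.1,0.06,-0.008,0.0008,0,0,0,-0.1,0.06])

```text
time: 13.5
tcp_pos: [0.4853, 0.1924, 0.0978]
tool_rot: [3.137, -0.008, 1.57]
contact_force: [-0.5, 10.7, 10.7]
width: 0.0597
grasp_force: 4.4
```

Call:
jog_arm(series=[-0.008,0,0.0003,0,0,0,0.06,-0.008,0,0.0002,0,0,0,0.06,-0.008,0,0,0,0,0,0.06,-0.006,0,0,0,0,0,0.06,-0.002,0,0,0,0,0,0.06])

```text
time: 14.0
tcp_pos: [0.4862, 0.1613, 0.0987]
tool_rot: [3.134, -0.01, 1.569]
contact_force: [-0.7, 14.4, 14.7]
width: 0.0602
grasp_force: 9.5
```

```bash
python3 - <<'E'
from look import *
t,s=look("t2",[],"top"); c,_=look("s2",[],"scene")
a=cv2.resize(t["img"][150:270,200:360],(640,480),interpolation=cv2.INTER_CUBIC)
b=cv2.resize(c["img"][175:275,200:360],(640,400),interpolation=cv2.INTER_CUBIC)
im=np.vstack([a,b]); im=cv2.resize(im,(436,600)); cv2.imwrite('pics/m2.png',cv2.cvtColor(im,cv2.COLOR_RGB2BGR))
E
```

```text
14.0 [0.4862 0.1613 0.0987] [ 3.1343 -0.01    1.5695] [-0.71 14.4  14.72] 0.0602
14.05 [0.4862 0.1611 0.0988] [ 3.1342 -0.0094  1.5694] [-2.3  10.87 15.03] 0.0603
```

View pics/m2.png

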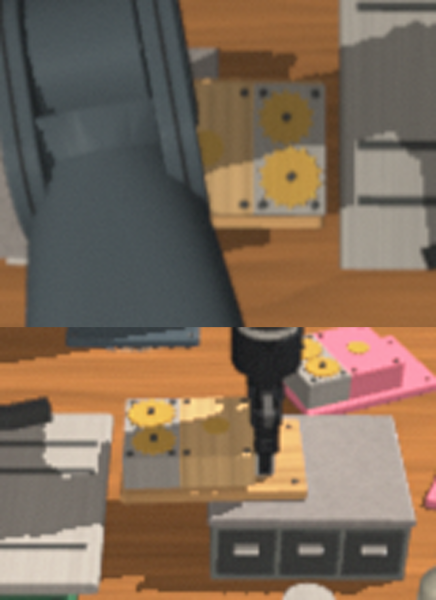

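The base spans the gap and looks level, with its nose just short of the table and lateral alignment good. The tail reads ~1 mm high, so I press a little more before continuing.

Call:
jog_arm(series=[0,0,0.0005,0,0,0,0.06,0,0,0.0005,0,0,0,0.06,0,0,0,0,0,0,0.06,0,0,0,0,0,0,0.06,0,0,0,0,0,0,0.06])

```text
time: 14.6
tcp_pos: [0.4862, 0.1612, 0.0986]
tool_rot: [3.134, -0.008, 1.57]
contact_force: [-1.4, 10.8, 18.0]
width: 0.0597
grasp_force: 8.4
```

Call:
jog_arm(series=[-0.006,0,0,0,0,0,0.06,-0.006,0,0,0,0,0,0.06,-0.006,0,0,0,0,0,0.06,-0.006,0,0,0,0,0,0.06,-0.004,0,0,0,0,0,0.06])

```text
time: 15.1
tcp_pos: [0.4867, 0.1396, 0.0986]
tool_rot: [3.133, -0.025, 1.572]
contact_force: [-0.4, 34.1, 14.3]
width: 0.0602
grasp_force: 9.2
```

```bash
python3 - <<'E'
from look import *
t,s=look("t3",[],"top"); c,_=look("s3",[],"scene")
a=cv2.resize(t["img"][150:270,230:390],(640,480),interpolation=cv2.INTER_CUBIC)
b=cv2.resize(c["img"][175:275,200:360],(640,400),interpolation=cv2.INTER_CUBIC)
im=np.vstack([a,b]); im=cv2.resize(im,(436,600)); cv2.imwrite('pics/m3.png',cv2.cvtColor(im,cv2.COLOR_RGB2BGR))
E
```

```text
15.1 [0.4867 0.1396 0.0986] [ 3.1327 -0.0254  1.5715] [-0.41 34.11 14.29] 0.0602
15.15 [0.4867 0.1397 0.0985] [ 3.1326 -0.0254  1.5717] [-0.69 28.29 14.63] 0.0599
```

View pics/m3.png

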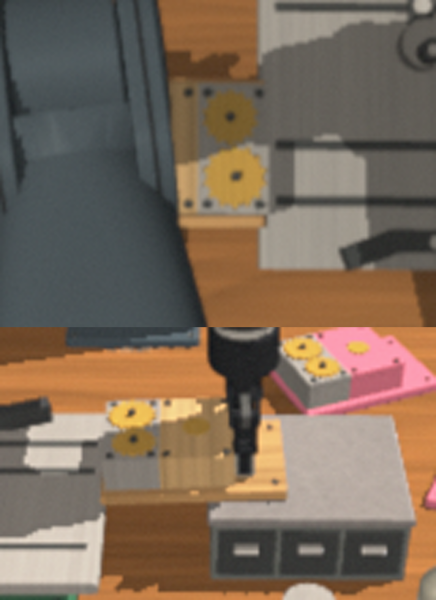

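The nose has met the rounded table edge (push force up to 34 N). I ease off the push and press the ledge more to raise the nose.

Call:
jog_arm(series=[0.002,0,0,0,0,0,0.06,0.002,0,0,0,0,0,0.06,0.002,0,0.0005,0,0,0,0.06,0,0,0.0005,0,0,0,0.06,0,0,0,0,0,0,0.06])

```text
time: 15.7
tcp_pos: [0.4866, 0.1396, 0.0983]
tool_rot: [3.133, -0.009, 1.57]
contact_force: [-2.4, 11.3, 20.4]
width: 0.0602
grasp_force: 13.1
```

Call:
jog_arm(series=[0.002,0,0.0005,0,0,0,0.06,0.002,0,0.0005,0,0,0,0.06,0.001,0,0,0,0,0,0.06,0,0,0,0,0,0,0.06,0,0,0,0,0,0,0.06])

```text
time: 16.2
tcp_pos: [0.4867, 0.1399, 0.0978]
tool_rot: [3.132, 0.001, 1.569]
contact_force: [-2.4, 0.3, 23.6]
width: 0.0599
grasp_force: 12.1
```

Call:
jog_arm(series=[-0.002,0,0,0,0,0,0.06,-0.002,0,0,0,0,0,0.06,-0.002,0,0,0,0,0,0.06,-0.002,0,0,0,0,0,0.06,-0.002,0,0,0,0,0,0.06])

```text
time: 16.7
tcp_pos: [0.4867, 0.1396, 0.0984]
tool_rot: [3.132, -0.022, 1.571]
contact_force: [-3.3, 26.9, 22.9]
width: 0.0598
grasp_force: 12.0
```

The fingers lean so they push at the case's top edge, which pitches the nose down. I back off and tilt the tool so the tips push low, with the heel pressing further back on the ledge.

Call:
jog_arm(series=[0.003,0,0,0,0,0,0.06,0.003,0,0,0,0,0,0.06,0.002,0,0,0,-2,0,0.06,0,0,-0.0005,0,-2,0,0.06,0,0,0,0,-1,0,0.06])

```text
time: 17.2
tcp_pos: [0.4867, 0.1395, 0.0974]
tool_rot: [3.133, 0.087, 1.568]
contact_force: [-0.1, 3.5, 20.0]
width: 0.0599
grasp_force: 10.3
```

Call:
jog_arm(series=[-0.002,0,0.0002,0,0,0,0.06,-0.002,0,0.0002,0,0,0,0.06,0,0,0,0,0,0,0.06,0,0,0,0,0,0,0.06,0,0,0,0,0,0,0.06])

```text
time: 17.7
tcp_pos: [0.4867, 0.1392, 0.0978]
tool_rot: [3.132, 0.076, 1.569]
contact_force: [-1.8, 12.3, 19.8]
width: 0.0603
grasp_force: 11.9
```

Call:
jog_arm(series=[-0.002,0,0.0002,0,0,0,0.06,-0.002,0,0.0002,0,0,0,0.06,-0.002,0,0.0002,0,0,0,0.06,-0.002,0,0.0002,0,0,0,0.06,0,0,0,0,0,0,0.06])

```text
time: 18.2
tcp_pos: [0.4873, 0.1317, 0.0978]
tool_rot: [3.131, 0.075, 1.569]
contact_force: [-0.5, 13.8, 19.7]
width: 0.06
grasp_force: 12.9
```

It rides up onto the table. I continue and relax the down-force.

Call:
jog_arm(series=[-0.005,0,0.0004,0,0,0,0.06,-0.005,0,0.0004,0,0,0,0.06,-0.005,0,0,0,0,0,0.06,-0.005,0,-0.0005,0,0,0,0.06,-0.005,0,-0.0005,0,0,0,0.06])

```text
time: 18.7
tcp_pos: [0.486, 0.1047, 0.0975]
tool_rot: [3.135, 0.08, 1.569]
contact_force: [0.7, 9.8, 8.5]
width: 0.06
grasp_force: 7.4
```

Call:
jog_arm(series=[-0.006,0,0,0,0,0,0.06,-0.006,0,0,0,0,0,0.06,-0.006,0,0,0,0,0,0.06,-0.004,0,0,0,0,0,0.06,0,0,0,0,0,0,0.06])

```text
time: 19.2
tcp_pos: [0.4843, 0.0806, 0.0972]
tool_rot: [3.139, 0.084, 1.568]
contact_force: [0.2, 6.5, 7.0]
width: 0.0599
grasp_force: 5.3
```

```bash
python3 - <<'E'
from look import *
t,s=look("t4",[],"top"); c,_=look("s4",[],"scene")
a=cv2.resize(t["img"][140:270,290:450],(640,520),interpolation=cv2.INTER_CUBIC)
b=cv2.resize(c["img"][175:275,160:320],(640,400),interpolation=cv2.INTER_CUBIC)
im=np.vstack([a,b]); im=cv2.resize(im,(418,600)); cv2.imwrite('pics/m4.png',cv2.cvtColor(im,cv2.COLOR_RGB2BGR))
E
```

```text
19.2 [0.4843 0.0806 0.0972] [3.1391 0.0843 1.5685] [0.19 6.52 6.96] 0.0599
19.25 [0.4843 0.0806 0.0972] [3.1391 0.0847 1.5685] [1.22 6.31 6.68] 0.0602
```

View pics/m4.png

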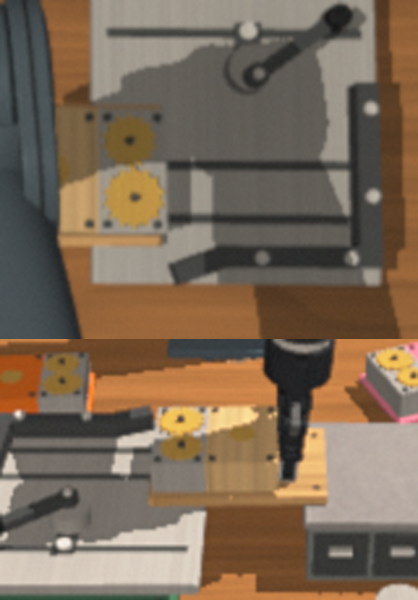

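The nose is well onto the table, between the fence lead-in (crop (190,270)) and the cam (255,72), with the tail still on the cabinet. I take the down-force off and push on the case face only.

Call:
jog_arm(series=[-0.002,0,-0.0015,0,0,0,0.06,-0.002,0,-0.0015,0,0,0,0.06,-0.004,0,-0.001,0,0,0,0.06,-0.006,0,0.0005,0,0,0,0.06,-0.006,0,0.0005,0,0,0,0.06])

```text
time: 19.8
tcp_pos: [0.4824, 0.0594, 0.0997]
tool_rot: [-3.139, 0.087, 1.568]
contact_force: [-0.1, 3.4, -2.3]
width: 0.0597
grasp_force: 1.9
```

Call:
jog_arm(series=[-0.01,0,0.0009,0,0,0,0.06,-0.01,0,0.0009,0,0,0,0.06,-0.01,0,0.0009,0,0,0,0.06,-0.01,0,0.0009,0,0,0,0.06,-0.008,0,0.0007,0,0,0,0.06])

```text
time: 20.3
tcp_pos: [0.4835, 0.0109, 0.1007]
tool_rot: [3.141, 0.087, 1.568]
contact_force: [0.3, 6.1, 0.5]
width: 0.0601
grasp_force: 3.4
```

Call:
jog_arm(series=[-0.009,0,0.0008,0,0,0,0.06,-0.009,0,0.0008,0,0,0,0.06,-0.009,0,0.0008,0,0,0,0.06,-0.009,0,0.0008,0,0,0,0.06,-0.009,0,0.0008,0,0,0,0.06])

```text
time: 20.8
tcp_pos: [0.4833, -0.0339, 0.1008]
tool_rot: [3.141, 0.086, 1.568]
contact_force: [0.3, 5.3, -1.2]
width: 0.06
grasp_force: 2.7
```

Call:
jog_arm(series=[-0.009,0,0.0008,0,0,0,0.06,-0.009,0,0.0008,0,0,0,0.06,-0.008,0,0.0007,0,0,0,0.06,-0.007,0,0.0006,0,0,0,0.06,-0.005,0,0.0004,0,0,0,0.06])

```text
time: 21.3
tcp_pos: [0.4832, -0.0721, 0.1008]
tool_rot: [3.141, 0.086, 1.568]
contact_force: [1.9, 5.2, -1.3]
width: 0.0599
grasp_force: 2.9
```

```bash
python3 - <<'E'
from look import *
t,s=look("t5",[],"top"); c,_=look("s5",[],"scene")
a=cv2.resize(t["img"][140:270,300:460],(640,520),interpolation=cv2.INTER_CUBIC)
b=cv2.resize(c["img"][175:275,130:290],(640,400),interpolation=cv2.INTER_CUBIC)
im=np.vstack([a,b]); im=cv2.resize(im,(418,600)); cv2.imwrite('pics/m5.png',cv2.cvtColor(im,cv2.COLOR_RGB2BGR))
E
```

```text
21.3 [ 0.4832 -0.0721  0.1008] [3.1407 0.0864 1.5681] [ 1.93  5.23 -1.27] 0.0599
21.35 [ 0.4831 -0.0729  0.1008] [3.1408 0.0879 1.5675] [ 1.33  4.17 -1.64] 0.06
```

View pics/m5.png

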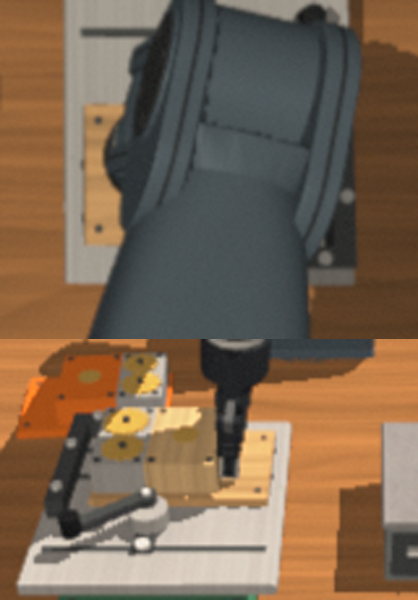

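The base sits fully on the table, between the fence and the cam, with ~20 mm left to the stop. I push gently until the force rises.

Call:
jog_arm(series=[-0.004,0,0.0003,0,0,0,0.06,-0.004,0,0.0003,0,0,0,0.06,-0.003,0,0.0003,0,0,0,0.06,-0.003,0,0.0003,0,0,0,0.06,-0.002,0,0.0002,0,0,0,0.06])

```text
time: 21.9
tcp_pos: [0.4831, -0.0871, 0.1008]
tool_rot: [3.141, 0.086, 1.569]
contact_force: [0.8, 4.9, 0.5]
width: 0.0601
grasp_force: 3.2
```

Call:
jog_arm(series=[-0.002,0,0.0002,0,0,0,0.06,-0.002,0,0.0002,0,0,0,0.06,-0.001,0,0.0001,0,0,0,0.06,-0.001,0,0.0001,0,0,0,0.06,0,0,0,0,0,0,0.06])

```text
time: 22.4
tcp_pos: [0.4831, -0.0931, 0.1008]
tool_rot: [3.141, 0.086, 1.569]
contact_force: [0.5, 5.9, -0.2]
width: 0.06
grasp_force: 2.9
```

Call:
jog_arm(series=[-0.001,0,0.0001,0,0,0,0.06,-0.001,0,0.0001,0,0,0,0.06,-0.001,0,0.0001,0,0,0,0.06,-0.001,0,0.0001,0,0,0,0.06,0,0,0,0,0,0,0.06])

```text
time: 22.9
tcp_pos: [0.4831, -0.095, 0.1008]
tool_rot: [3.141, 0.081, 1.57]
contact_force: [-0.1, 11.1, 2.3]
width: 0.0597
grasp_force: 5.5
```

Call:
jog_arm(series=[-0.001,0,0.0001,0,0,0,0.06,-0.001,0,0.0001,0,0,0,0.06,-0.001,0,0.0001,0,0,0,0.06,0,0,0,0,0,0,0.06,0,0,0,0,0,0,0.06])

```text
time: 23.4
tcp_pos: [0.4831, -0.095, 0.1008]
tool_rot: [3.14, 0.075, 1.571]
contact_force: [0.4, 18.0, 5.1]
width: 0.06
grasp_force: 9.0
```

The board is home: the tip stays at y = -0.095 while the force rises to 18 N. I let go and look at the cam lever.

Call:
jog_arm(series=[0.004,0,0,0,0,0,0.06,0.006,0,0,0,0,0,0.06,0.006,0,-0.005,0,0,0,0.06,0,0,-0.03,0,0,0,0.06,0,0,-0.04,0,5,0,0.06])

```text
time: 23.9
tcp_pos: [0.4806, -0.0764, 0.172]
tool_rot: [-3.135, -0.002, 1.571]
contact_force: [0.3, -0.3, -0.4]
width: 0.0597
grasp_force: 0.0
```

Call:
jog_arm(series=[0,0,-0.04,0,0,0,0.05,0,0,-0.04,0,0,0,0.04,-0.03,0.02,-0.01,0,0,0,0.032,-0.04,0.025,0,0,0,0,0.032,-0.04,0.025,0,0,0,0,0.032])

```text
time: 24.4
tcp_pos: [0.5536, -0.1906, 0.2657]
tool_rot: [3.139, 0.004, 1.569]
contact_force: [0.5, 0.5, -0.6]
width: 0.032
grasp_force: 0.0
```

Call:
jog_arm(series=[-0.04,0.025,0,0,0,0,0.032,-0.04,0.02,0,0,0,0,0.032,-0.025,0,0,0,0,0,0.032,0,0,0,0,0,0,0.032,0,0,0,0,0,0,0.032])

```text
time: 24.9
tcp_pos: [0.5969, -0.2945, 0.2632]
tool_rot: [-3.14, 0.0, 1.566]
contact_force: [-0.3, 2.2, 0.1]
width: 0.0318
grasp_force: 0.0
```

```bash
python3 - <<'E'
from look import *
import pickle
p,s=look("w6",["seat","toy_base","case_rear","stop_face","fence_face","cam_pivot","lever_end"]); pickle.dump((p,s),open('w6.pkl','wb'))
cv2.imwrite('pics/w6.png',cv2.cvtColor(cv2.resize(p["img"],(800,600),interpolation=cv2.INTER_CUBIC),cv2.COLOR_RGB2BGR))
look("t6",["lever_end","cam_pivot"],"top"); look("s6",["lever_end","cam_pivot"],"scene")
E
```

```text
24.9 [ 0.5969 -0.2945  0.2632] [-3.1403e+00  4.0000e-04  1.5664e+00] [-0.34  2.15  0.11] 0.0318
toy_base 0.55 [149.  14.] [ 0.4842 -0.1492  0.09  ]
stop_face 0.75 [150. 141.] [ 0.4822 -0.2516  0.112 ]
fence_face 0.8 [65. 72.] [ 0.4199 -0.1959  0.112 ]
fence_face 0.33 [318. 112.] [ 0.6241 -0.2284  0.112 ]
cam_pivot 0.58 [253.  12.] [ 0.5739 -0.1563  0.123 ]
lever_end 0.64 [317. 113.] [ 0.6211 -0.2286  0.14  ]
25.3 [ 0.5975 -0.2927  0.2641] [3.1410e+00 5.0000e-04 1.5693e+00] [-0.04  0.49 -1.47] 0.032
lever_end 0.72 [422. 147.] [ 0.6191 -0.2318  0.14  ]
lever_end 0.7 [404. 235.] [ 0.4161 -0.1866  0.14  ]
cam_pivot 0.67 [388. 173.] [ 0.562  -0.1566  0.123 ]
25.45 [ 0.5974 -0.2931  0.2637] [3.1415e+00 2.0000e-04 1.5687e+00] [-0.45  0.23  0.27] 0.032
lever_end 0.89 [154. 246.] [ 0.6389 -0.2276  0.14  ]
lever_end 0.75 [310. 243.] [0.6272 0.1895 0.14  ]
cam_pivot 0.71 [278. 310.] [0.8478 0.0995 0.123 ]
cam_pivot 0.61 [190. 234.] [ 0.5676 -0.1451  0.123 ]
```

View pics/w6.png

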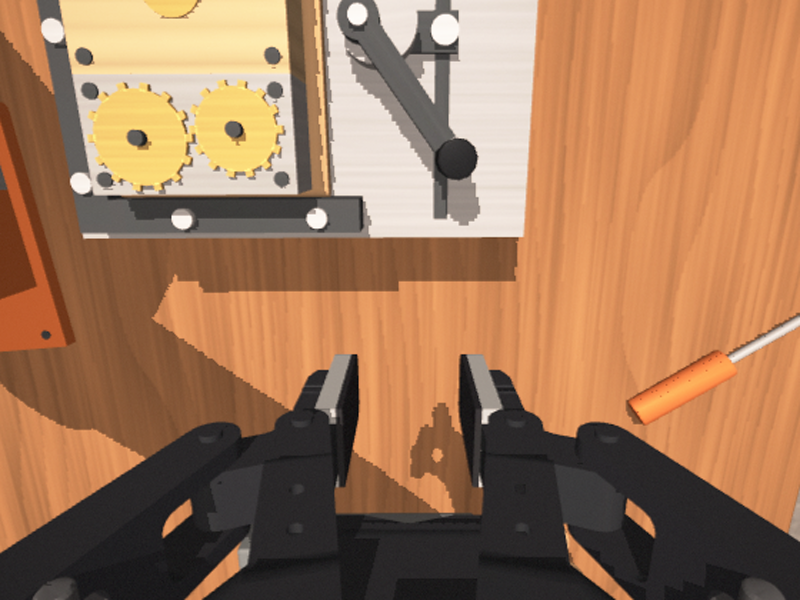

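The nose is flush along the stop (row 195), the black grip top is at (457,158), and the hub screw is at (357,13).

```bash
python3 - <<'E'
from h import *
import pickle; p,s=pickle.load(open('w6.pkl','rb'))
g=at_z(p,(457*.7,158*.7),.139,s); h=at_z(p,(357*.7,13*.7),.129,s); d=(g-h)[:2]
print(g,h,np.linalg.norm(d), np.arctan2(d[1],d[0]), "q",np.arctan2(d[1],d[0])+np.pi/2-.5)
E
```

```text
[ 0.62331833 -0.22691483  0.139     ] [ 0.57189575 -0.15589474  0.129     ] 0.08768200673646255 -0.9441066175513223 q 0.12668970924357426
```

Call:
jog_arm(series=[0,0,0,0,0,-7.2,0.032,0,0,0,0,0,-7.2,0.032,0,0,0,0,0,-7.2,0.032,0,0,0,0,0,-7.2,0.032,0,0,0,0,0,-7.2,0.032])

```text
time: 26.1
tcp_pos: [0.5974, -0.2935, 0.2634]
tool_rot: [-3.141, -0.0, 2.202]
contact_force: [-0.0, -0.1, -0.6]
width: 0.032
grasp_force: 0.0
```

Call:
jog_arm(series=[0.0195,0.03,0,0,0,0,0.032,0.0195,0.03,0,0,0,0,0.032,0,0,0.03,0,0,0,0.032,0,0,0.03,0,0,0,0.032,0,0,0,0,0,0,0.032])

```text
time: 26.6
tcp_pos: [0.6201, -0.2248, 0.1967]
tool_rot: [-3.136, -0.011, 2.197]
contact_force: [-0.8, -0.3, -1.4]
width: 0.0325
grasp_force: 0.0
```

```bash
python3 - <<'E'
from look import *
a=[bot.state()]
p,s=look("w7",["lever_end"],c=.2)
q=R.from_euler('xyz',s["tool_rot"])
print("tool-frame offset to grip", q.inv().apply(np.array([.6233,-.2269,.117])-s["tcp_pos"]).round(4), q.as_euler('xyz'))
E
```

```text
26.6 [ 0.6201 -0.2248  0.1967] [-3.1357 -0.0107  2.1973] [-0.83 -0.31 -1.35] 0.0325
lever_end 0.7 [289. 223.] [ 0.6209 -0.2222  0.14  ]
tool-frame offset to grip [-0.0044  0.0018  0.0796] [-3.13573175 -0.0107151   2.19730564]
```

View pics/w7.png

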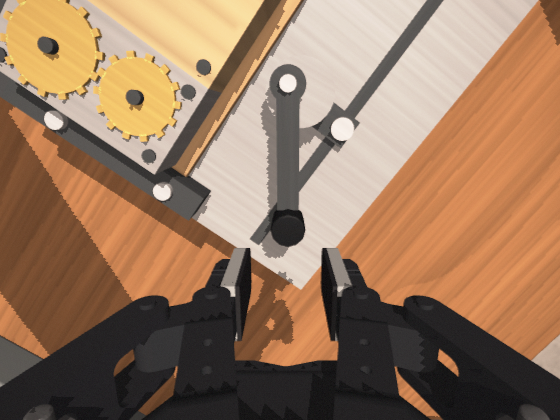

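The lever points straight at the gripper, with the grip (289,229) centred between the pads. I go down around the grip.

Call:
jog_arm(series=[-0.003,0.001,0.02,0,0,0,0.032,0,0,0.02,0,0,0,0.032,0,0,0.02,0,0,0,0.032,0,0,0.015,0,0,0,0.032,0,0,0,0,0,0,0.032])

```text
time: 27.2
tcp_pos: [0.6253, -0.2287, 0.1276]
tool_rot: [-3.141, -0.002, 2.196]
contact_force: [-0.7, 1.2, -1.5]
width: 0.032
grasp_force: 0.0
```

Call:
jog_arm(series=[0.002,0,0.006,0,0,0,0.032,0,0,0.003,0,0,0,0.032,0.0002,0.0053,0,0,0,-3.44,0.032,0.0002,0.0053,0,0,0,-3.44,0.032,0.0002,0.0053,0,0,0,-3.44,0.032])

```text
time: 27.7
tcp_pos: [0.6364, -0.2169, 0.1202]
tool_rot: [-3.141, 0.001, 2.379]
contact_force: [-1.7, -1.7, -0.5]
width: 0.0322
grasp_force: 0.7
```

```bash
cat > lev.py <<'E'
from h import *
s=bot.state(); P=np.array([.5719,-.1559]); d=s["tcp_pos"][:2]-P; a=np.arctan2(d[1],d[0]); t=np.array([-np.sin(a),np.cos(a)])
print("z",s["tcp_pos"][2].round(4),"r",np.hypot(*d).round(4),"q_tool",round(a+np.pi/2-.5,3),"q_yaw",round((s["tool_rot"][2]-np.pi/2-.5)%6.2832,3),"Ft",round(s["contact_force"][:2]@t,2),"Fr",round(s["contact_force"][:2]@d/np.hypot(*d),2),"Fz",round(s["contact_force"][2],2),s["width"].round(4),s["time"])
E
python3 lev.py
```

```text
Traceback (most recent call last):
  File "lev.py", line 3, in <module>
    print("z",s["tcp_pos"][2].round(4),"r",np.hypot(*d).round(4),"q_tool",round(a+np.pi/2-.5,3),"q_yaw",round((s["tool_rot"][2]-np.pi/2-.5)%6.2832,3),"Ft",round(s["contact_force"][:2]@t,2),"Fr",round(s["contact_force"][:2]@d/np.hypot(*d),2),"Fz",round(s["contact_force"][2],2),s["width"].round(4),s["time"])
                                                                                                                                                                                                                                                                                     ^^^^^^^^^^^^^^^^
AttributeError: 'float' object has no attribute 'round'
```

Contact made (about -2.4 N tangential). I sweep on.

Call:
jog_arm(series=[0.0002,0.0053,0,0,0,-3.44,0.032,0.0002,0.0053,0,0,0,-3.44,0.032,0.0002,0.0053,0,0,0,-3.44,0.032,0.0002,0.0053,0,0,0,-3.44,0.032,0.0002,0.0053,0,0,0,-3.44,0.032])

```text
time: 28.2
tcp_pos: [0.6514, -0.1951, 0.1203]
tool_rot: [-3.14, 0.0, 2.679]
contact_force: [-1.8, -0.8, -0.2]
width: 0.0319
grasp_force: 0.7
```

Call:
jog_arm(series=[0.0002,0.0053,0,0,0,-3.44,0.032,0.0002,0.0053,0,0,0,-3.44,0.032,0.0002,0.0053,0,0,0,-3.44,0.032,0.0002,0.0053,0,0,0,-3.44,0.032,0.0002,0.0053,0,0,0,-3.44,0.032])

```text
time: 28.7
tcp_pos: [0.6596, -0.1701, 0.1203]
tool_rot: [-3.14, 0.0, 2.979]
contact_force: [-0.2, -1.8, -0.0]
width: 0.0319
grasp_force: 0.7
```

```bash
sed -i 's/s\["width"\].round(4)/round(s["width"],4)/' lev.py; python3 lev.py
```

```text
z 0.1203 r 0.0888 q_tool 0.911 q_yaw 0.908 Ft -1.82 Fr 0.05 Fz -0.01 0.0319 28.7
```

Call:
jog_arm(series=[0.0002,0.0053,0,0,0,-3.44,0.032,0.0002,0.0053,0,0,0,-3.44,0.032,0.0002,0.0053,0,0,0,-3.44,0.032,0.0002,0.0053,0,0,0,-3.44,0.032,0.0002,0.0053,0,0,0,-3.44,0.032])

```text
time: 29.2
tcp_pos: [0.6599, -0.1437, 0.1204]
tool_rot: [-3.14, 0.001, -3.004]
contact_force: [0.0, -1.9, 0.3]
width: 0.0319
grasp_force: 0.7
```

Call:
jog_arm(series=[0,0.0026,0,0,0,-1.7,0.032,0,0.0026,0,0,0,-1.7,0.032,0,0.0026,0,0,0,-1.7,0.032,0,0,0,0,0,0,0.032,0,0,0,0,0,0,0.032])

```text
time: 29.7
tcp_pos: [0.6588, -0.1352, 0.1198]
tool_rot: [3.141, 0.001, -2.917]
contact_force: [0.1, 0.1, 0.7]
width: 0.0322
grasp_force: 0.2
```

```bash
python3 lev.py
```

```text
z 0.1198 r 0.0893 q_tool 1.304 q_yaw 1.295 Ft 0.06 Fr 0.11 Fz 0.66 0.0322 29.7
```

Call:
jog_arm(series=[0,0.0018,0,0,0,-1.15,0.032,0,0.0018,0,0,0,-1.15,0.032,0,0.0018,0,0,0,-1.15,0.032,0,0.0018,0,0,0,-1.15,0.032,0,0.0018,0,0,0,-1.15,0.032])

```text
time: 30.2
tcp_pos: [0.6563, -0.1266, 0.1197]
tool_rot: [-3.141, 0.0, -2.815]
contact_force: [0.6, -0.7, 1.6]
width: 0.0318
grasp_force: 0.7
```

```bash
python3 lev.py
```

```text
z 0.1197 r 0.0893 q_tool 1.405 q_yaw 1.398 Ft -0.82 Fr 0.31 Fz 1.65 0.0318 30.2
```

Call:
jog_arm(series=[0,0.0013,0,0,0,-0.85,0.032,0,0.0013,0,0,0,-0.85,0.032,0,0.0013,0,0,0,-0.85,0.032,0,0.0013,0,0,0,-0.85,0.032,0,0.0013,0,0,0,-0.85,0.032])

```text
time: 30.7
tcp_pos: [0.6538, -0.1205, 0.1195]
tool_rot: [3.142, 0.0, -2.741]
contact_force: [0.7, -0.3, 1.1]
width: 0.0323
grasp_force: 0.7
```

Call:
jog_arm(series=[0,0.0013,0,0,0,-0.85,0.032,0,0.0013,0,0,0,-0.85,0.032,0,0.0013,0,0,0,-0.85,0.032,0,0.0013,0,0,0,-0.85,0.032,0,0.0013,0,0,0,-0.85,0.032])

```text
time: 31.2
tcp_pos: [0.651, -0.1146, 0.1195]
tool_rot: [3.142, -0.0, -2.667]
contact_force: [0.4, -1.7, 1.4]
width: 0.0321
grasp_force: 0.7
```

```bash
python3 lev.py
```

```text
z 0.1195 r 0.0892 q_tool 1.552 q_yaw 1.545 Ft -1.74 Fr -0.44 Fz 1.38 0.0321 31.2
```

Call:
jog_arm(series=[0,0.001,0,0,0,-0.65,0.032,0,0.001,0,0,0,-0.65,0.032,0,0.001,0,0,0,-0.65,0.032,0,0.001,0,0,0,-0.65,0.032,0,0.001,0,0,0,-0.65,0.032])

```text
time: 31.7
tcp_pos: [0.6486, -0.1103, 0.1194]
tool_rot: [3.141, -0.0, -2.61]
contact_force: [-0.8, 0.0, 0.9]
width: 0.0323
grasp_force: 0.7
```

Call:
jog_arm(series=[0,0.0008,0,0,0,-0.5,0.032,0,0.0008,0,0,0,-0.5,0.032,0,0.0008,0,0,0,-0.5,0.032,0,0.0008,0,0,0,-0.5,0.032,0,0.0008,0,0,0,-0.5,0.032])

```text
time: 32.2
tcp_pos: [0.6466, -0.1069, 0.1194]
tool_rot: [3.141, -0.0, -2.567]
contact_force: [0.5, -1.5, 0.8]
width: 0.032
grasp_force: 0.6
```

Call:
jog_arm(series=[0,0.0008,0,0,0,-0.5,0.032,0,0.0008,0,0,0,-0.5,0.032,0,0.0008,0,0,0,-0.5,0.032,0,0.0008,0,0,0,-0.5,0.032,0,0.0008,0,0,0,-0.5,0.032])

```text
time: 32.7
tcp_pos: [0.6443, -0.1035, 0.1194]
tool_rot: [3.141, -0.0, -2.523]
contact_force: [0.2, -2.3, 0.1]
width: 0.0321
grasp_force: 0.6
```

Call:
jog_arm(series=[0,0.0008,0,0,0,-0.5,0.032,0,0.0008,0,0,0,-0.5,0.032,0,0.0008,0,0,0,-0.5,0.032,0,0.0008,0,0,0,-0.5,0.032,0,0.0008,0,0,0,-0.5,0.032])

```text
time: 33.2
tcp_pos: [0.642, -0.1003, 0.1195]
tool_rot: [3.142, -0.0, -2.48]
contact_force: [0.1, -0.8, 0.5]
width: 0.0321
grasp_force: 0.6
```

```bash
python3 lev.py
```

```text
z 0.1195 r 0.0894 q_tool 1.741 q_yaw 1.733 Ft -0.66 Fr -0.43 Fz 0.53 0.0321 33.2
```

Call:
jog_arm(series=[0,0.0008,0,0,0,-0.5,0.032,0,0.0008,0,0,0,-0.5,0.032,0,0.0008,0,0,0,-0.5,0.032,0,0.0008,0,0,0,-0.5,0.032,0,0.0008,0,0,0,-0.5,0.032])

```text
time: 33.7
tcp_pos: [0.6395, -0.0972, 0.1194]
tool_rot: [3.141, -0.0, -2.436]
contact_force: [-0.7, -2.4, 0.3]
width: 0.0318
grasp_force: 0.6
```

Call:
jog_arm(series=[0,0.0008,0,0,0,-0.5,0.032,0,0.0008,0,0,0,-0.5,0.032,0,0.0008,0,0,0,-0.5,0.032,0,0.0008,0,0,0,-0.5,0.032,0,0.0008,0,0,0,-0.5,0.032])

```text
time: 34.2
tcp_pos: [0.6369, -0.0942, 0.1195]
tool_rot: [3.142, -0.0, -2.392]
contact_force: [0.3, -2.4, 0.7]
width: 0.0319
grasp_force: 0.6
```

```bash
python3 lev.py; python3 - <<'E'
from look import *
look("t8",["lever_end","cam_pivot"],"top")
E
```

```text
z 0.1195 r 0.0896 q_tool 1.831 q_yaw 1.82 Ft -1.97 Fr -1.43 Fz 0.68 0.0319 34.2
34.2 [ 0.6369 -0.0942  0.1195] [ 3.1415 -0.     -2.3925] [ 0.33 -2.41  0.68] 0.0319
lever_end 0.52 [365. 140.] [ 0.6362 -0.0993  0.14  ]
```

Call:
jog_arm(series=[0,0.0007,0,0,0,-0.45,0.032,0,0.0007,0,0,0,-0.45,0.032,0,0.0007,0,0,0,-0.45,0.032,0,0.0007,0,0,0,-0.45,0.032,0,0.0007,0,0,0,-0.45,0.032])

```text
time: 34.85
tcp_pos: [0.6349, -0.0921, 0.1195]
tool_rot: [-3.14, 0.0, -2.353]
contact_force: [2.8, -2.6, -1.5]
width: 0.0321
grasp_force: 1.7
```

Call:
jog_arm(series=[0,0.0007,0,0,0,-0.45,0.032,0,0.0007,0,0,0,-0.45,0.032,0,0.0007,0,0,0,-0.45,0.032,0,0.0007,0,0,0,-0.45,0.032,0,0.0007,0,0,0,-0.45,0.032])

```text
time: 35.35
tcp_pos: [0.6329, -0.0904, 0.1196]
tool_rot: [-3.139, -0.0, -2.315]
contact_force: [4.2, -4.8, -2.1]
width: 0.0319
grasp_force: 3.1
```

```bash
python3 lev.py
```

```text
z 0.1196 r 0.0895 q_tool 1.892 q_yaw 1.898 Ft -6.35 Fr -0.59 Fz -2.07 0.0319 35.35
```

The clamp bites: about 6.3 N at the grip, which is ~9 N at 60 mm, snug and short of forcing. I retreat the finger and rise.

Call:
jog_arm(series=[0,-0.002,0,0,0,0,0.032,0,-0.002,0,0,0,0,0.032,0,-0.0025,0,0,0,0,0.032,0,0,0,0,0,0,0.036,0,0,0,0,0,0,0.036])

```text
time: 35.85
tcp_pos: [0.6366, -0.0933, 0.1195]
tool_rot: [3.141, 0.0, -2.314]
contact_force: [0.7, 0.4, 0.2]
width: 0.0361
grasp_force: 0.0
```

```bash
python3 lev.py
```

```text
z 0.1195 r 0.09 q_tool 1.84 q_yaw 1.898 Ft -0.23 Fr 0.82 Fz 0.22 0.0361 35.85
```

Free of contact. I go up and take a last look.

Call:
jog_arm(series=[0,0,-0.01,0,0,0,0.036,0,0,-0.02,0,0,0,0.036,0,0,-0.03,0,0,0,0.036,0,0,-0.04,0,0,0,0.036,0,0,-0.04,0,0,0,0.036])

```text
time: 36.35
tcp_pos: [0.6362, -0.0934, 0.2613]
tool_rot: [3.141, -0.0, -2.314]
contact_force: [0.6, 0.8, 0.2]
width: 0.0358
grasp_force: 0.0
```

Call:
jog_arm(series=[-0.03,0,-0.02,0,0,0,0.036,-0.03,0,-0.02,0,0,0,0.036,0,0,0,0,0,0,0.036,0,0,0,0,0,0,0.036,0,0,0,0,0,0,0.036])

```text
time: 36.85
tcp_pos: [0.6767, -0.0499, 0.2991]
tool_rot: [3.141, -0.001, -2.315]
contact_force: [-0.4, 0.2, -0.8]
width: 0.0363
grasp_force: 0.0
```

```bash
python3 - <<'E'
from look import *
p,s=look("w9",["stop_face","toy_base","seat","lever_end","cam_pivot"])
for n,q in(("grip","lever_end"),("pivot","cam_pivot")):
    for d in bot.landmark_of(p,q)[:1]: print(n,d["confidence"],at_z(p,d["point"],.139 if n=="grip" else .123,s).round(4))
cv2.imwrite('pics/w9.png',cv2.cvtColor(cv2.resize(p["img"],(800,600),interpolation=cv2.INTER_CUBIC),cv2.COLOR_RGB2BGR))
E
```

```text
36.85 [ 0.6767 -0.0499  0.2991] [ 3.1406e+00 -1.1000e-03 -2.3150e+00] [-0.37  0.25 -0.8 ] 0.0363
lever_end 0.74 [287. 117.] [ 0.634  -0.0955  0.14  ]
grip 0.74 [ 0.634  -0.0955  0.139 ]
```

```bash
python3 -c "
from bench import bot
print(bot.job_done())"
```

```text
the job is handed in; nothing more can be done
None
```

The base is seated against the end stop and clamped against the fence at about 9 N (at 60 mm), between your snug 6 to 8 N and the 10 N forcing limit; the job is handed in at 37 s, with the nose having briefly caught on the table's edge on the way across, and I viewed 12 pictures against the limit of 10.

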